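# Find the perished mounting pad with a spring-pin hardness tester

## Task

One of the three rubber machine pads on the rail has perished and gone soft. Take the spring-pin hardness tester from its collar and press it gently, upright, onto the middle of each pad in turn, left to right as you face the bench, each time until its foot sits flat and long enough to read how far the pin sinks in. Then leave the tester standing flat and centred on the soft pad, as a mark for the fitter, and leave everything else alone.

Things in the scene. Friction and masses are not known exactly. Their poses are not given: they have to be found in the camera images.
- tester: hardness tester, loose upright steel tool, 0.7 kg, 70 mm tall, standing on the collar; origin: centre of the underside of its foot, z up its axis. Foot: flat disc, 48 mm diameter, 7 mm thick, cone above to 13 mm. Round grip of 32 mm diameter from 13 to 70 mm up. Small black pointer on its -x side rises with the pin, from 18 mm up when the pin is out
- pin (a joint): how far the tester's 8 mm steel pin is pushed back, m: 0 = out, 12 mm below the foot; 0.012 = flush with the foot. Spring 0.42 N per mm (5 N flush). With the foot flat it reads 8 to 11 mm on a sound pad (pin hardly sinks in; push 3.3 to 4.6 N) and 3.5 to 5.5 mm on the perished one (pin sinks 5 to 7 mm into the core; push about 2 N), before the foot itself takes load
- collar: parking collar, a fixed aluminium ring on the bench, 60 mm outside, 28 mm inside diameter, 14 mm high, origin at the centre of its underside; the tester's pin hangs free in its hole
- rail: fixed dark steel rail, 100 x 350 x 8 mm, with three alike rubber pads 110 mm apart along its y; origin at the centre of its underside. Under the tester's foot a whole pad gives only about 0.5 mm per 10 N. More than 20 N between tester and pads or rail damages them
- pad_left (a point): point at the middle of the left rubber pad on the rail (left is +y), on its core's top, 30 mm above the bench; frame as the rail's: x across, y along it to the left, z up. Pad 64 x 64 mm; in its middle a 22 mm round rubber core that gives under the pin (how soft cannot be seen). The pads are unevenly worn: the top round the core, where the foot sits, is 0 to 3 mm above this point
- pad_mid (a point): point at the middle of the middle rubber pad on the rail (left is +y), on its core's top, 30 mm above the bench; frame as the rail's: x across, y along it to the left, z up. Pad 64 x 64 mm; in its middle a 22 mm round rubber core that gives under the pin (how soft cannot be seen). The pads are unevenly worn: the top round the core, where the foot sits, is 0 to 3 mm above this point
- pad_right (a point): point at the middle of the right rubber pad on the rail (left is +y), on its core's top, 30 mm above the bench; frame as the rail's: x across, y along it to the left, z up. Pad 64 x 64 mm; in its middle a 22 mm round rubber core that gives under the pin (how soft cannot be seen). The pads are unevenly worn: the top round the core, where the foot sits, is 0 to 3 mm above this point
- collet_nut: a bystander, to be left where it is: steel collet nut, 24 x 27 x 19 mm, lying between rail and collar; origin at the centre of its underside
- machined_part: a bystander, to be left where it is: machined aluminium part, 42 x 60 x 16 mm, near the collar; origin at the centre of its underside
- oil_bottle: a bystander, to be left where it is: upright oil bottle, 44 mm diameter, 145 mm tall, at the right; origin at the centre of its underside
There are look-alikes about, which are no part of the job. Several things look just like the tester: the one meant starts farthest from the robot's base.

How it is judged (in metres and radians):
On the way, in this order (a step that is already met when the one before it is completed fails the run):
1. the tester stands upright on the left pad with its foot pressed flat on it, within 8 mm of the middle (horizontal distance between tester and pad_left below 0.008 m and z of tester in the frame of pad_left below 0.0045 m and angle between tester's own z axis and vertical below 0.08 rad and contact force between tester and rail above 1 N), for 0.3 s.
2. the tester stands upright on the middle pad with its foot pressed flat on it, within 8 mm of the middle (horizontal distance between tester and pad_mid below 0.008 m and z of tester in the frame of pad_mid below 0.0045 m and angle between tester's own z axis and vertical below 0.08 rad and contact force between tester and rail above 1 N), for 0.3 s.
3. the tester stands upright on the right pad with its foot pressed flat on it, within 8 mm of the middle (horizontal distance between tester and pad_right below 0.008 m and z of tester in the frame of pad_right below 0.0045 m and angle between tester's own z axis and vertical below 0.08 rad and contact force between tester and rail above 1 N), for 0.3 s.
At the end, for the whole second after the job is handed in: the tester stands by itself, at rest and upright (within 0.05 rad), its foot flat and within 8 mm of the middle of the perished pad: the one on which the pin, with the foot flat, reads less than 6.5 mm (and more than 1 mm) (((horizontal distance between tester and pad_left below 0.008 m and z of tester in the frame of pad_left below 0.0045 m) or (horizontal distance between tester and pad_mid below 0.008 m and z of tester in the frame of pad_mid below 0.0045 m) or (horizontal distance between tester and pad_right below 0.008 m and z of tester in the frame of pad_right below 0.0045 m)) and value of joint pin between 0.001 and 0.0065 m and angle between tester's own z axis and vertical below 0.05 rad and linear speed of tester below 0.01 m/s); the robot touches nothing.
It fails at once if the tester and the rail with its pads are pressed together with more than 20 N (contact force between tester and rail above 20 N).
It fails at once if the tester is tipped by more than 0.6 rad (angle between tester's own z axis and vertical above 0.6 rad).
It fails at once if a bystander (collet nut, machined part, oil bottle) is moved by more than 20 mm (distance of any of collet_nut, machined_part, oil_bottle from where it was at the start of the episode above 0.02 m).
It also fails if it takes over 64 s, if anything falls off the work surface, if the arm or the gripper's body presses on something with over 40 N, if the wrist force passes 120 N, or if a joint passes its speed limit or range.

## Robot

A 6-joint arm with a two-finger parallel gripper is mounted at the origin on a cart in front of the work surface, level with it; the furniture and walls round the work are solid. World frame = base frame: x ahead of the robot, y to its left, z up, the work surface at z = 0. Lengths are in mm, angles in rad, forces in N, time in s.
With the tool pointing down it reaches from about 425 to 950 mm from the base axis. Payload 3.5 kg.
Tool frame: the origin (TCP) lies at the very end of the fingers, on their centre line; the grasp point (between the pads) lies 19 mm behind it; z points along the fingers, y is the line along which they close (so a half turn about z gives the same grasp; the last joint's range is limited). The gripper opens to 85 mm and grips with 20 to 120 N. Pads are 22 mm wide; open, the fingers measure 114 mm over their backs; the gripper's body (76 mm by 85 mm) begins 54 mm behind the grasp point. The pads swing forward as they close: fully open they stand 13 mm farther back than shut.
Start: joints at [1.007, 0.286, 1.577, -0, 1.279, -0.15], TCP at [271.375, 618.031, 231.325] pointing down, gripper open.
Joint ranges: [-2.77, 2.77], [-0.9, 2.22], [0.21, 2.48], [-1.53, 4.67], [0.24, 2.81], [-2.84, 2.84]. Speed limits (rad/s): [2.79, 2.79, 3.14, 3.14, 3.14, 3.14].

## Interface

Orientations are given as a 3x3 rotation matrix whose columns are the frame's x, y, z axes.
In Python, from rig import robot gives the robot as it stands. The module is installed in compiled form; this text tells all that it offers.
- The arm moves only by the tool creep_tool, called after "Emit:" as name(argument=value, ...), one argument or row to a line, values as JSON. Schema: {"type":"object","properties":{"ticks":{"type":"string"},"finger_gap":{"type":"number"},"force":{"type":"number"},"only":{"type":"string"},"quiet":{"type":"boolean"},"lines":{"type":"string"}},"required":["ticks"],"additionalProperties":false}. ticks is a string of 1 to 12 rows, one to a line, with the numbers parted by spaces; each row has 6 numbers: dx, dy, dz in units of 25 mm, then a rotation vector rx, ry, rz in units of 0.2 rad; each row is the pose to reach, as a shift and turn from the pose commanded when the call began, along the tool's axes at that moment; what a row does not reach only later rows make up. A row lasts 1/8 s, in which the tool goes at most 62.5 mm and 0.188 rad, less where a joint would pass 70% of its speed; a pose out of reach is approached as far as the arm can. finger_gap is the finger opening in mm, set as the call begins (left out keeps the last). The fingers move at their own pace and stop on an object; force is the grip in N (left out, the last holds). Time passes only in rows, so rows that do not move let the fingers close. The tool returns the time, the measured TCP pose, the force, the opening and the grip force at its end. only (a regular expression) keeps the lines of the reply that match it, lines (a string "A,B") keeps lines A to B, and quiet returns only ok. Input that does not fit is refused with a message, and nothing moves.
- robot.observe(): the state, without advancing time (a new reading comes with each control period).
- robot.grab_frame(name): name is "side" or "top"; returns the picture (400x640x3 uint8, blue, green, red); there is no depth.
- robot.calibration(name): a dict with "fx", "fy", "cx", "cy" (pixels), "view" (4x4, takes a point from world to camera coordinates). Camera axes: x right, y down, z forward; pixel columns grow to the right and rows downward; lengths in mm; the calibration is good to about 2 mm. A picture is of the moment at which its call begins. calibration takes no time and is no camera call.
- robot.sign_off(): hands the job in; it is judged then, once.
The state is a dict: "clock": time; "joint_pos": joint angles; "dq": joint speeds; "tau": joint torques, N m; "position": TCP position; "tcp_rot": TCP orientation; "ft_force": force on the tool from outside, world axes, zero at the start; "ft_torque": the same for the moment, N m; "grip_width": finger opening in mm; "gripper_force": force on a finger pad.
Only numpy, scipy, OpenCV 4.12 (cv2) and the standard library are available. Lean on these libraries where they do the work, as an engineer would, in place of code of your own. Each camera call takes 0.05 s, during which the arm holds its last target. There are 200 camera calls.

## Working session

There is one attempt and no reset: what is moved stays moved. The work goes in short steps, Python scripts to look and compute and a tool call to move; the robot and the scene stay as the last step left them, time stands still between calls to the robot, and variables do not carry over. Pictures are saved under pics/ and viewed, at most 10 in all, crops included, and the job is handed in when it is done.

```bash
mkdir -p pics; python3 - <<'E'
from rig import robot
import cv2,numpy as np
s=robot.observe();print(s['clock'],s['position'],np.round(s['tcp_rot'],3).tolist(),s['grip_width'])
for n in("side","top"):
    cv2.imwrite(f"pics/{n}0.png",robot.grab_frame(n));c=robot.calibration(n);print(n,c['fx'],c['fy'],c['cx'],c['cy'],np.round(c['view'],3).tolist())
E
```

```text
0.0 [271.03049947 617.48332281 229.96519095] [[-0.916, 0.402, -0.001], [0.402, 0.916, -0.002], [0.0, -0.002, -1.0]] 85.33094306017
side 441.4427390788458 441.4427390788458 312.3352925322225 196.71192132732742 [[0.916, -0.402, -0.007, -533.617], [-0.271, -0.605, -0.749, 79.892], [0.296, 0.688, -0.663, 1194.611], [0.0, 0.0, 0.0, 1.0]]
top 429.49226150553943 429.49226150553943 329.1110748492209 194.50313876708333 [[-0.015, -1.0, -0.009, -158.621], [-0.996, 0.016, -0.092, 542.29], [0.092, 0.007, -0.996, 1161.118], [0.0, 0.0, 0.0, 1.0]]
```

View pics/side0.png

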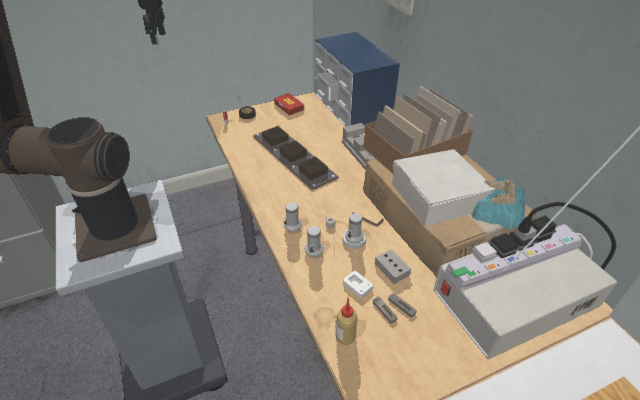

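View pics/top0.png

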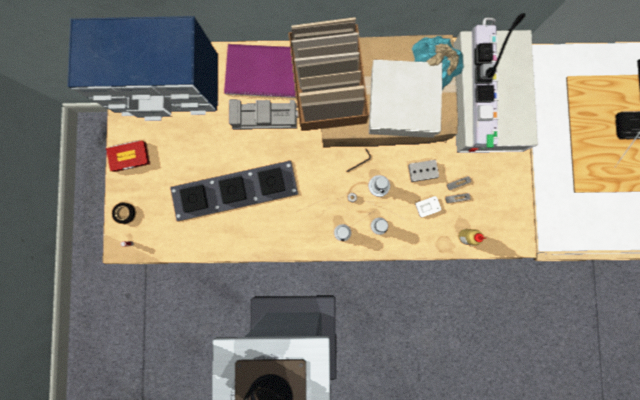

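The side view shows three tester-like tools at (292,217), (314,240) and (355,230), with the rail at (295,155). In the top view they are at (343,233), (380,227) and (380,186), and the rail is at (235,190). The farthest from the base is top (380,186), side (355,230), and it stands on the collar. The nut is beside it at top (352,197). I'll zoom in next.

```bash
python3 - <<'E'
import cv2,numpy as np
t=cv2.imread("pics/top0.png");s=cv2.imread("pics/side0.png")
R=lambda a,k:cv2.resize(a,None,fx=k,fy=k,interpolation=cv2.INTER_CUBIC)
a=R(t[150:230,165:305],5)   # 700x400
cv2.imwrite("pics/rail_top.png",a)
b=R(t[165:245,330:410],5);c=R(s[190:270,280:360+40],5)[:, :600]
c=R(s[195:265,325:395],5.714)[:400,:400]
cv2.imwrite("pics/test.png",np.hstack([b,c]))
d=R(s[115:195,245:345],6)
cv2.imwrite("pics/rail_side.png",d)
E
```

```text
(no output)
```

View pics/rail_top.png

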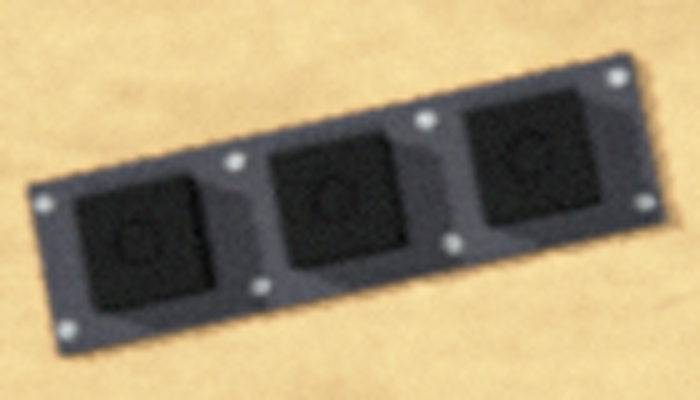

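View pics/test.png

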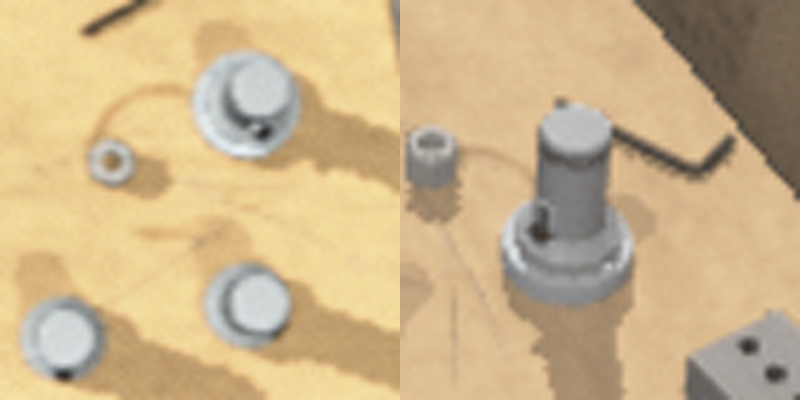

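View pics/rail_side.png

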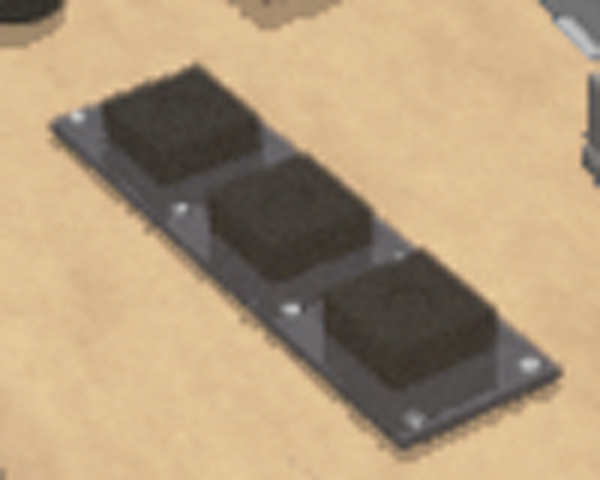

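The rail crop shows eight bright screws and the three core rings at about (138,240), (332,196) and (530,153). The tester crop shows the grip's top disc at about (260,88) in the top view and (575,130) in the side view, with its pointer toward the robot. Next I'll triangulate these.

```bash
cat >h.py <<'E'
import cv2,numpy as np
from rig import robot
def P(n):
    c=robot.calibration(n);K=np.array([[c['fx'],0,c['cx']],[0,c['fy'],c['cy']],[0,0,1]]);return K@np.array(c['view'])[:3]
PT,PS=P('top'),P('side')
def tri(t,s):
    X=cv2.triangulatePoints(PT,PS,np.array(t,float).reshape(2,1),np.array(s,float).reshape(2,1));return X[:3,0]/X[3,0]
def proj(M,X):
    p=M@np.append(X,1);return p[:2]/p[2]
def plane(M,p,z):
    A=M[:,[0,1,3]]+np.c_[0*M[:,0],0*M[:,0],M[:,2]*z]
    q=np.linalg.solve(A,[p[0],p[1],1]);return np.array([q[0]/q[2],q[1]/q[2],z])
def crop(p,off,k): return (np.array(p,float)+.5)/k-.5+np.array(off)
E
python3 - <<'E'
from h import *
np.set_printoptions(precision=1,suppress=True)
t=cv2.imread("pics/top0.png");s=cv2.imread("pics/side0.png")
def snap(img,p,r=3):
    x,y=np.round(p).astype(int);w=img[y-r:y+r+1,x-r:x+r+1].astype(float).mean(2);w=np.clip(w-np.percentile(w,70),0,None)
    g=np.mgrid[y-r:y+r+1,x-r:x+r+1];return np.array([(g[1]*w).sum(),(g[0]*w).sum()])/w.sum()
T=[(44,204),(67,330),(235,161),(262,287),(426,120),(453,243),(618,77),(645,202)]
Tp=[snap(t,crop(p,(165,150),5),2) for p in T]
S={1:(78,117),3:(180,210),5:(292,309),7:(414,418),6:(530,365),4:(400,255)}
# which top screw each side one is: check by triangulation
W=np.array([plane(PT,p,9)for p in Tp]);print(W)
print('screw centre',W.mean(0),'dir',np.degrees(np.arctan2(*( (W[0]+W[1])-(W[6]+W[7]))[:2])))
for i,p in S.items():
    sp=snap(s,crop(p,(245,115),6),1);print(i,tri(Tp[i],sp),plane(PS,sp,9), proj(PS,W[i])-sp)
for p in[(138,240),(332,196),(530,153)]:print('core',plane(PT,crop(p,(165,150),5),30))
# tester top disc
a=crop((260,88),(330,165),5);b=crop((175,130),(325,195),5.714)
X=tri(a,b);print('tester top',X,proj(PT,X)-a,proj(PS,X)-b)
for n,p in dict(d1=(65,338),d2=(260,303)).items():print(n,plane(PT,crop(p,(330,165),5),70))
print('collar top-view ring',plane(PT,crop((246,104),(330,165),5),14),'side ring',plane(PS,crop((168,247),(325,195),5.714),14))
print('nut',plane(PT,crop((112,162),(330,165),5),19))
E
```

```text
[[559.7 270.7   9. ]
 [489.1 256.3   9. ]
 [582.2 162.9   9. ]
 [512.  146.8   9. ]
 [604.2  55.5   9. ]
 [534.2  39.6   9. ]
 [626.4 -52.5   9. ]
 [555.6 -68.4   9. ]]
screw centre [557.9 101.3   9. ] dir -11.610422921141478
1 [489.1 255.6  10.8] [489.9 258.2   9. ] [-0.1  0.3]
3 [512.6 146.   10.9] [514.1 148.4   9. ] [-0.4  0.4]
5 [534.8  39.4   8.9] [535.3  39.1   9. ] [-0.4 -0. ]
7 [556.9 -68.6   6.7] [556.8 -71.3   9. ] [-0.8 -0.5]
6 [626.5 -52.8  10.3] [627.5 -51.4   9. ] [-0.2  0.3]
4 [602.9  55.   12.7] [604.1  59.9   9. ] [0.6 0.7]
core [536.7 209.9  30. ]
core [559.3 103.   30. ]
core [581.4  -6.3  30. ]
tester top [ 565.2 -306.2   80.7] [ 0.  -0.1] [-0.1  0. ]
d1 [ 435.4 -201.3   70. ]
d2 [ 452.2 -304.3   70. ]
collar top-view ring [ 564.  -305.8   14. ] side ring [ 562.8 -312.7   14. ]
nut [ 532.3 -230.3   19. ]
```

Units first: shifts go in units of 25 mm and turns go in units of 0.2 rad. So -62 mm is -2.48, -55 mm is -2.2, -0.4136 rad is -2.068.

Emit:
creep_tool(
  ticks="-0.8 -0.88 0 0 0 -0.15\n-2.2 -2.48 0 0 0 -0.35\n-3.8 -4.32 0 0 0 -0.55\n-5.4 -6.12 0 0 0 -0.75\n-7 -7.96 0 0 0 -0.95\n-8.6 -9.76 0 0 0 -1.15\n-10.2 -11.6 0 0 0 -1.35\n-11.8 -13.4 0 0 0 -1.55\n-13.4 -15.24 0 0 0 -1.75\n-15 -17.04 0 0 0 -1.9\n-16.4 -18.64 0 0 0 -2.068\n-17.2 -19.56 0 0 0 -2.068",
  finger_gap=85,
)

```text
clock: 1.6
position: [468.6, -5.0, 231.0]
tcp_rot: [[-1.0, 0.003, -0.0], [0.003, 1.0, -0.0], [0.0, -0.0, -1.0]]
ft_force: [0.9, 0.3, -0.6]
grip_width: 84.8
gripper_force: 0.0
```

```bash
cat > st.py <<'E'
from h import *
np.set_printoptions(precision=2,suppress=True)
s=robot.observe();R=np.array(s['tcp_rot']);print(s['clock'],s['position'],'F',s['ft_force'],'w',s['grip_width'],s['gripper_force']);print(R.tolist(),s['joint_pos'])
def to(x,y,z): print((x,y,z),'tool d',R.T@(np.array([x,y,z])-s['position']))
E
python3 -c "
from st import *
to(564.5,-306.2,150)"
```

```text
1.6 [468.57  -4.97 230.99] F [ 0.94  0.32 -0.61] w 84.80903533432314 0.0
[[-0.9999965560434037, 0.0025816660862800532, -0.00047212450791942736], [0.0025817161935076482, 0.9999966617944845, -0.00010555275180996444], [0.0004718504299112187, -0.0001067712797783159, -0.9999998829785262]] [-0.23 -0.18  2.07 -0.    1.26 -1.8 ]
(564.5, -306.2, 150) tool d [ -96.75 -300.97   80.98]
```

Emit:
creep_tool(
  ticks="-0.4 -1.2 0 0 0 0\n-1.2 -3.2 0.2 0 0 0\n-1.8 -5.4 0.6 0 0 0\n-2.4 -7.6 1.2 0 0 0\n-3.12 -9.8 1.8 0 0 0\n-3.6 -11.28 2.4 0 0 0\n-3.84 -11.96 3 0 0 0\n-3.868 -12.04 3.24 0 0 0\n-3.868 -12.04 3.24 0 0 0",
  finger_gap=85,
)

```text
clock: 2.72
position: [564.5, -302.7, 149.5]
tcp_rot: [[-1.0, 0.0, -0.002], [0.0, 1.0, 0.001], [0.002, 0.001, -1.0]]
ft_force: [-0.8, -0.4, 0.3]
grip_width: 85.3
gripper_force: 0.0
```

```bash
python3 -c "
from st import *
to(564.5,-306.2,45)
t=robot.grab_frame('top');d=robot.grab_frame('side')
cv2.imwrite('pics/t1.png',t);cv2.imwrite('pics/s1.png',d)
R_=lambda a,k:cv2.resize(a,None,fx=k,fy=k,interpolation=cv2.INTER_CUBIC)
cv2.imwrite('pics/v1.png',np.hstack([R_(t[130:250,320:440],3.33),R_(d[145:265,295:415],3.33)]))
"
```

```text
2.725 [ 564.54 -302.72  149.46] F [-0.8  -0.36  0.27] w 85.25149053515477 0.0
[[-0.9999987247307107, 3.803651214196341e-05, -0.0015965870398400748], [3.570952913746147e-05, 0.9999989372429491, 0.0014574765184366524], [0.0015966407803791943, 0.0014574176463901221, -0.9999976633332812]] [-0.65  0.29  1.73  0.    1.13 -2.22]
(564.5, -306.2, 45) tool d [ -0.12  -3.63 104.45]
```

View pics/v1.png

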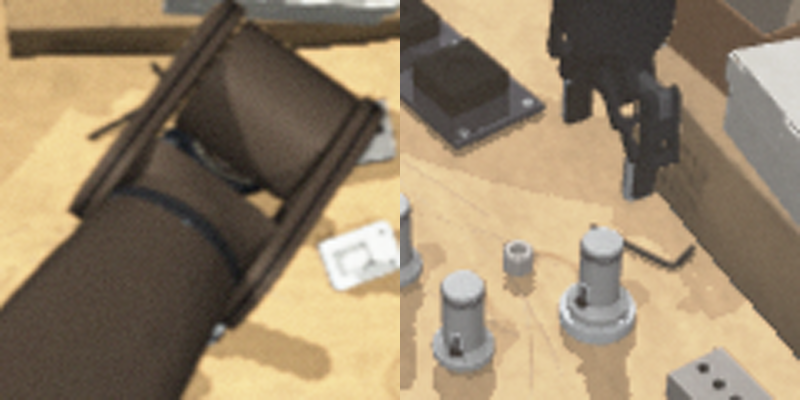

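The side crop shows the gripper open above the tester, aligned with fingers left and right. The tester is at crop (600,290) with its pointer facing the robot. The top view is blocked by the arm. Descending now.

Scaled: 55 mm is 2.2, -3 mm is -0.12.

Emit:
creep_tool(
  ticks="0 -0.12 0.8 0 0 0\n0 -0.12 2.2 0 0 0\n0 -0.12 3.4 0 0 0\n0 -0.12 4.12 0 0 0\n0 -0.12 4.28 0 0 0\n0 -0.12 4.28 0 0 0",
  finger_gap=85,
)

```text
clock: 3.58
position: [565.6, -306.9, 43.9]
tcp_rot: [[-1.0, 0.0, 0.001], [0.0, 1.0, -0.001], [-0.001, -0.001, -1.0]]
ft_force: [0.1, -0.8, 0.4]
grip_width: 85.1
gripper_force: 0.0
```

Emit:
creep_tool(
  ticks="0 0 0 0 0 0\n0 0 0 0 0 0\n0 0 0 0 0 0\n0 0 0 0 0 0\n0 0 0 0 0 0\n0 0 0 0 0 0",
  finger_gap=20,
  force=50,
)

```text
clock: 4.32
position: [565.4, -306.5, 44.2]
tcp_rot: [[-1.0, 0.0, 0.0], [0.0, 1.0, 0.0], [-0.0, 0.0, -1.0]]
ft_force: [-1.3, 2.6, 5.9]
grip_width: 31.1
gripper_force: 49.7
```

Emit:
creep_tool(
  ticks="0 0 -0.4 0 0 0\n0 0 -1.2 0 0 0\n0 0 -2 0 0 0\n0 0 -2.4 0 0 0\n0 0 -2.4 0 0 0",
)

```text
clock: 4.95
position: [565.9, -307.3, 105.2]
tcp_rot: [[-1.0, 0.0, 0.003], [0.0, 1.0, -0.002], [-0.003, -0.002, -1.0]]
ft_force: [0.9, 0.5, -7.2]
grip_width: 30.8
gripper_force: 50.4
```

```bash
python3 -c "
from st import *
d=robot.grab_frame('side');cv2.imwrite('pics/s2.png',d)
cv2.imwrite('pics/v2.png',cv2.resize(d[150:270,300:420],None,fx=4,fy=4,interpolation=cv2.INTER_CUBIC))
for i in range(3):
  robot.grab_frame('side');s=robot.observe();print(s['position'],s['ft_force'])
"
```

```text
4.95 [ 565.9  -307.28  105.2 ] F [ 0.87  0.46 -7.25] w 30.799379451505242 50.40476926602423
[[-0.9999965080299026, 0.00020836232336024577, 0.002634485365866248], [0.00020284684599834396, 0.9999977877115896, -0.0020936630778020794], [-0.002634915778128047, -0.002093121369745882, -0.9999943380148578]] [-0.65  0.34  1.75 -0.    1.05 -2.23]
[ 564.74 -306.36  102.96] [-0.62 -0.09 -7.12]
[ 564.47 -306.15  102.39] [-0.82 -0.52 -7.88]
[ 564.43 -306.08  102.18] [-0.44  0.31 -7.4 ]
```

View pics/v2.png

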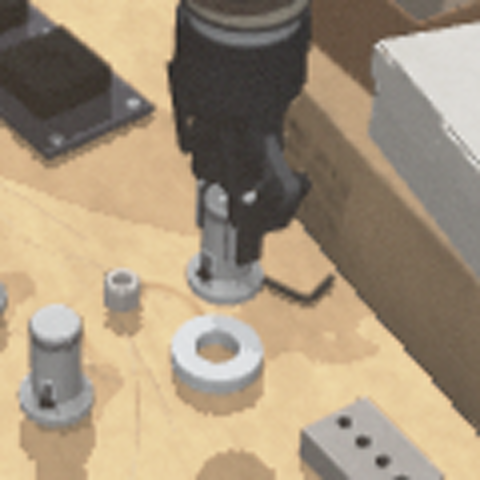

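The tester is held clear and upright: foot at crop (227,280), empty collar ring at (218,350), weight reading about 7.3 N. Moving to the left pad.

Scaled: 515.8 mm is 20.632, -50 mm is -2.

Emit:
creep_tool(
  ticks="0 0.4 -1 0 0 0\n0.08 1.6 -1.8 0 0 0\n0.2 3.6 -2 0 0 0\n0.32 5.6 -2 0 0 0\n0.44 7.8 -2 0 0 0\n0.56 10 -2 0 0 0\n0.68 12.2 -2 0 0 0\n0.8 14.4 -2 0 0 0\n0.92 16.6 -2 0 0 0\n1.04 18.6 -2 0 0 0\n1.12 20 -2 0 0 0\n1.128 20.632 -2 0 0 0",
)

```text
clock: 6.65
position: [536.0, 211.0, 152.5]
tcp_rot: [[-1.0, -0.002, -0.001], [-0.002, 1.0, -0.0], [0.001, -0.0, -1.0]]
ft_force: [0.5, 0.2, -7.0]
grip_width: 30.7
gripper_force: 51.4
```

Emit:
creep_tool(
  ticks="0 0 0.4 0 0 0\n0 0 1.2 0 0 0\n0 0 2 0 0 0\n0 0 2.2 0 0 0\n0 0 2.2 0 0 0\n0 0 2.2 0 0 0",
)

```text
clock: 7.4
position: [537.8, 209.2, 99.2]
tcp_rot: [[-1.0, 0.0, 0.002], [0.0, 1.0, 0.0], [-0.002, 0.0, -1.0]]
ft_force: [0.3, -0.6, -6.5]
grip_width: 30.9
gripper_force: 51.3
```

```bash
python3 -c "
from st import *
import sys
d=robot.grab_frame('side');cv2.imwrite('pics/s3.png',d)
cv2.imwrite('pics/v3.png',cv2.resize(d[70:190,225:345],None,fx=5,fy=5,interpolation=cv2.INTER_CUBIC))
for i in range(3):
  robot.grab_frame('side');s=robot.observe();print(s['position'],s['ft_force'])
"
```

```text
7.4 [537.84 209.17  99.2 ] F [ 0.33 -0.6  -6.55] w 30.94125302420715 51.32928899489343
[[-0.9999982649071851, 0.00048546316602095436, 0.0017984738346305236], [0.0004861177909209603, 0.9999998157532072, 0.00036356986296040035], [-0.0017982970034907421, 0.0003644435022604631, -0.9999983166529937]] [ 0.2   0.22  1.92  0.    1.   -1.38]
[537.81 209.33  99.42] [-0.05 -0.03 -6.67]
[537.66 209.35  99.32] [ 0.35 -0.64 -6.35]
[537.51 209.34  99.18] [ 0.52  0.31 -7.53]
```

View pics/v3.png

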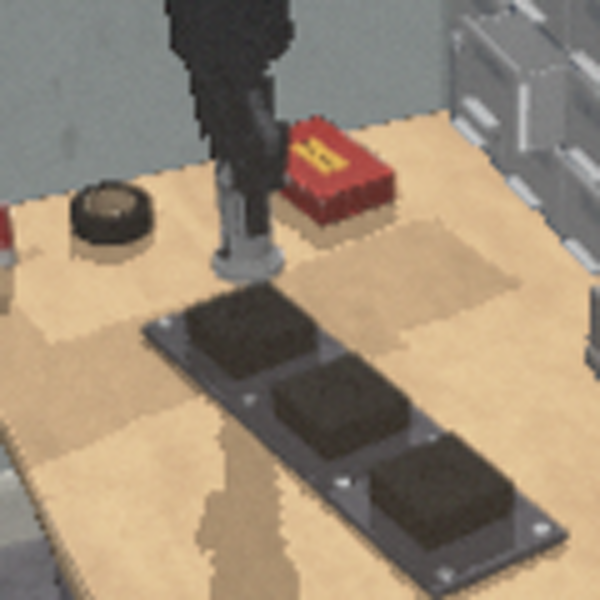

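The side crop shows the tester upright above the left pad, foot at crop (248,262) and pad core around (252,322). I'll check the horizontal offset numerically.

```bash
python3 -c "
from h import *
np.set_printoptions(precision=1,suppress=True)
d=cv2.imread('pics/s3.png')[70:190,225:345];hsv=cv2.cvtColor(d,cv2.COLOR_BGR2HSV)
m=((hsv[...,1]<60)&(hsv[...,2]>95)).astype(np.uint8);m[:46]=0;m[57:]=0;m[:,:38]=0;m[:,62:]=0
for y in range(46,57):
  x=np.where(m[y])[0];print(y+70,x.min()+225 if len(x) else 0,x.max()+225 if len(x) else 0)
for z in(69,72.5): 
  c=crop((248,263),(225,70),5);print(plane(PS,c,z))
print('expected px foot bottom/top of foot',proj(PS,[537,209.3,69]),proj(PS,[537,209.3,76]),c)
print('left edge',proj(PS,np.array([537,209.3,72])+24*np.array([-.916,.402,0])),proj(PS,np.array([537,209.3,72])+24*np.array([.916,-.402,0])))
for p in([536.2,209.7,30],[558.3,102,30],[580.4,-5.7,30]):print('pad proj crop5',(proj(PS,p)-[225,70]+.5)*5-.5)
# pad top mask centroid in side
"
```

```text
116 269 279
117 269 278
118 269 279
119 269 280
120 268 281
121 267 281
122 267 281
123 267 281
124 268 280
125 269 279
126 271 275
[538.6 211.   69. ]
[536.9 205.6  72.5]
expected px foot bottom/top of foot [273.9 122.6] [273.8 120.7] [274.2 122.2]
left edge [266.5 121.8] [281.2 121.7]
pad proj crop5 [249.  314.9]
pad proj crop5 [339.3 392.1]
pad proj crop5 [438.6 477. ]
```

Scaled: 0.5 mm is 0.02, 30 mm is 1.2.

Emit:
creep_tool(
  ticks="0.02 0.012 0.32 0 0 0\n0.02 0.012 0.68 0 0 0\n0.02 0.012 0.96 0 0 0\n0.02 0.012 1.04 0 0 0\n0.02 0.012 1.12 0 0 0\n0.02 0.012 1.16 0 0 0\n0.02 0.012 1.2 0 0 0\n0.02 0.012 1.2 0 0 0\n0.02 0.012 1.2 0 0 0",
)

```text
clock: 8.72
position: [536.6, 209.5, 68.5]
tcp_rot: [[-1.0, 0.0, 0.0], [0.0, 1.0, 0.0], [-0.0, 0.0, -1.0]]
ft_force: [-1.8, 0.1, -4.7]
grip_width: 30.7
gripper_force: 51.4
```

```bash
cat > f.py <<'E'
from h import *
p=[];f=[];t=[]
for i in range(8):
    robot.grab_frame('side');s=robot.observe();p.append(s['position']);f.append(s['ft_force']);t.append(s['ft_torque'])
print(s['clock'],'pos',np.round(np.mean(p[3:],0),2),'F',np.round(np.mean(f,0),2),'tilt',np.round(np.array(s['tcp_rot'])[:2,2],4),'w',s['grip_width'])
E
python3 f.py
```

```text
9.125 pos [536.59 209.52  68.42] F [-0.96 -0.04 -5.7 ] tilt [0.0002 0.0001] w 30.960710769033028
```

Scaled: 3 mm is 0.12, 1 mm is 0.04.

Emit:
creep_tool(
  ticks="0 0 0.04 0 0 0\n0 0 0.08 0 0 0\n0 0 0.12 0 0 0\n0 0 0.12 0 0 0",
)

```text
clock: 9.62
position: [536.6, 209.5, 65.4]
tcp_rot: [[-1.0, 0.0, 0.0], [0.0, 1.0, 0.0], [-0.0, 0.0, -1.0]]
ft_force: [-0.3, -0.4, -4.6]
grip_width: 31.0
gripper_force: 51.4
```

```bash
python3 f.py
```

```text
10.025 pos [536.57 209.51  65.41] F [-1.   -0.03 -4.39] tilt [0.0001 0.0001] w 31.114410866955147
```

Emit:
creep_tool(
  ticks="0 0 0.02 0 0 0\n0 0 0.04 0 0 0\n0 0 0.06 0 0 0\n0 0 0.06 0 0 0",
)

```text
clock: 10.52
position: [536.6, 209.5, 63.9]
tcp_rot: [[-1.0, 0.0, 0.0], [0.0, 1.0, 0.0], [-0.0, 0.0, -1.0]]
ft_force: [-1.2, -0.9, -4.2]
grip_width: 31.2
gripper_force: 51.5
```

```bash
python3 f.py
```

```text
10.925 pos [536.55 209.51  63.88] F [-0.66  0.05 -3.83] tilt [0.0001 0.    ] w 31.25045619569325
```

Emit:
creep_tool(
  ticks="0 0 0.02 0 0 0\n0 0 0.04 0 0 0\n0 0 0.04 0 0 0",
)

```text
clock: 11.3
position: [536.5, 209.5, 62.8]
tcp_rot: [[-1.0, 0.0, 0.0], [0.0, 1.0, 0.0], [-0.0, 0.0, -1.0]]
ft_force: [-0.3, -0.2, -2.8]
grip_width: 30.9
gripper_force: 51.5
```

```bash
python3 f.py
```

```text
11.7 pos [536.57 209.5   62.89] F [-0.51 -0.1  -3.55] tilt [0.0002 0.    ] w 30.81863592543715
```

Emit:
creep_tool(
  ticks="0 0 0.016 0 0 0\n0 0 0.032 0 0 0\n0 0 0.032 0 0 0",
)

```text
clock: 12.08
position: [536.6, 209.5, 62.1]
tcp_rot: [[-1.0, 0.0, 0.0], [0.0, 1.0, 0.0], [-0.0, 0.0, -1.0]]
ft_force: [-0.2, -0.0, -3.9]
grip_width: 30.8
gripper_force: 51.5
```

```bash
python3 f.py
```

```text
12.475 pos [536.54 209.5   62.05] F [-0.63  0.27 -3.19] tilt [ 0.0001 -0.    ] w 30.95372783109992
```

Scaled: 0.8 mm is 0.032, 0.4 mm is 0.016.

Emit:
creep_tool(
  ticks="0 0 0.016 0 0 0\n0 0 0.032 0 0 0\n0 0 0.032 0 0 0",
)

```text
clock: 12.85
position: [536.6, 209.5, 61.6]
tcp_rot: [[-1.0, 0.0, 0.0], [0.0, 1.0, -0.0], [-0.0, -0.0, -1.0]]
ft_force: [-2.7, 0.0, 0.2]
grip_width: 31.1
gripper_force: 51.9
```

```bash
python3 f.py
```

```text
13.25 pos [536.64 209.51  61.55] F [-2.05 -0.41  0.59] tilt [0.0002 0.    ] w 30.99904579453304
```

Emit:
creep_tool(
  ticks="0 0 0.012 0 0 0\n0 0 0.024 0 0 0",
)

```text
clock: 13.5
position: [536.8, 209.5, 61.3]
tcp_rot: [[-1.0, 0.0, 0.0], [0.0, 1.0, -0.0], [-0.0, -0.0, -1.0]]
ft_force: [-3.0, -1.0, 4.6]
grip_width: 31.0
gripper_force: 52.5
```

```bash
python3 f.py
```

```text
13.9 pos [536.72 209.53  61.29] F [-3.58 -0.6   4.87] tilt [ 0.0002 -0.0001] w 30.486305081373683
```

Left pad: the foot landed at TCP z≈61.7 with a pin push of about 4.1 N, which means it is sound. It has been held pressed at about 12 N. On to the middle pad.

Scaled: -107.5 mm is -4.3, -102 mm is -4.08.

Emit:
creep_tool(
  ticks="0 0 -0.32 0 0 0\n0 0 -1 0 0 0\n-0.12 -0.6 -1.2 0 0 0\n-0.36 -1.8 -1.2 0 0 0\n-0.64 -3.2 -1.2 0 0 0\n-0.82 -4.08 -1.2 0 0 0\n-0.868 -4.3 -1 0 0 0\n-0.868 -4.3 -0.6 0 0 0\n-0.868 -4.3 -0.36 0 0 0\n-0.868 -4.3 -0.28 0 0 0\n-0.868 -4.3 -0.28 0 0 0",
)

```text
clock: 15.28
position: [557.8, 102.6, 67.4]
tcp_rot: [[-1.0, -0.001, -0.001], [-0.001, 1.0, 0.0], [0.001, 0.0, -1.0]]
ft_force: [-0.5, -0.3, -6.3]
grip_width: 31.1
gripper_force: 51.5
```

```bash
python3 f.py
```

```text
15.675 pos [558.44 102.21  67.96] F [-0.31  0.61 -6.13] tilt [0.0008 0.0002] w 31.152921353090882
```

Emit:
creep_tool(
  ticks="0 0 0.04 0 0 0\n0 0 0.08 0 0 0\n0 0 0.12 0 0 0\n0 0 0.14 0 0 0\n0 0 0.14 0 0 0",
)

```text
clock: 16.3
position: [558.4, 102.0, 64.2]
tcp_rot: [[-1.0, 0.0, 0.0], [0.0, 1.0, 0.0], [-0.0, 0.0, -1.0]]
ft_force: [0.9, 0.0, -6.1]
grip_width: 31.0
gripper_force: 51.6
```

```bash
python3 f.py
```

```text
16.7 pos [558.33 101.98  64.23] F [ 0.5   0.75 -5.97] tilt [0.0004 0.    ] w 30.714482409503876
```

Scaled: 1 mm is 0.04, 0.5 mm is 0.02.

Emit:
creep_tool(
  ticks="0 0 0.02 0 0 0\n0 0 0.04 0 0 0\n0 0 0.04 0 0 0",
)

```text
clock: 17.08
position: [558.3, 102.0, 63.1]
tcp_rot: [[-1.0, 0.0, 0.0], [0.0, 1.0, -0.0], [-0.0, -0.0, -1.0]]
ft_force: [0.8, 0.1, -5.3]
grip_width: 30.8
gripper_force: 51.6
```

```bash
python3 f.py
```

```text
17.475 pos [558.23 101.97  63.17] F [ 0.9   0.77 -5.75] tilt [ 0.0001 -0.    ] w 30.652548229955237
```

Emit:
creep_tool(
  ticks="0 0 0.016 0 0 0\n0 0 0.032 0 0 0",
)

```text
clock: 17.73
position: [558.2, 102.0, 62.4]
tcp_rot: [[-1.0, 0.0, 0.0], [0.0, 1.0, -0.0], [-0.0, -0.0, -1.0]]
ft_force: [0.2, 0.6, -5.2]
grip_width: 30.9
gripper_force: 51.6
```

```bash
python3 f.py
```

```text
18.125 pos [558.23 101.97  62.35] F [ 1.02  0.71 -5.26] tilt [ 0.0001 -0.    ] w 30.97376649817619
```

Scaled: 0.6 mm is 0.024, 0.3 mm is 0.012.

Emit:
creep_tool(
  ticks="0 0 0.012 0 0 0\n0 0 0.024 0 0 0",
)

```text
clock: 18.38
position: [558.3, 102.0, 62.1]
tcp_rot: [[-1.0, 0.0, 0.0], [0.0, 1.0, -0.0], [-0.0, -0.0, -1.0]]
ft_force: [-0.4, -0.6, -3.0]
grip_width: 31.0
gripper_force: 51.8
```

```bash
python3 f.py
```

```text
18.775 pos [558.34 101.97  62.06] F [-0.09  0.44 -1.82] tilt [ 0.0003 -0.0001] w 31.059097781156442
```

Emit:
creep_tool(
  ticks="0 0 0.008 0 0 0\n0 0 0.02 0 0 0\n0 0 0.02 0 0 0\n0 0 0.02 0 0 0",
)

```text
clock: 19.27
position: [558.4, 102.0, 61.7]
tcp_rot: [[-1.0, 0.0, 0.0], [0.0, 1.0, -0.0], [-0.0, -0.0, -1.0]]
ft_force: [-1.8, 0.8, 3.8]
grip_width: 30.9
gripper_force: 52.4
```

```bash
python3 f.py
```

```text
19.675 pos [558.45 101.98  61.67] F [-1.87  0.37  4.88] tilt [ 0.0005 -0.    ] w 30.974030157824753
```

Emit:
creep_tool(
  ticks="0 0 -0.32 0 0 0\n0 0 -1 0 0 0\n-0.12 -0.6 -1.2 0 0 0\n-0.36 -1.8 -1.2 0 0 0\n-0.64 -3.2 -1.2 0 0 0\n-0.832 -4.08 -1.2 0 0 0\n-0.884 -4.304 -1 0 0 0\n-0.884 -4.304 -0.6 0 0 0\n-0.884 -4.304 -0.32 0 0 0\n-0.884 -4.304 -0.2 0 0 0\n-0.884 -4.304 -0.14 0 0 0\n-0.884 -4.304 -0.14 0 0 0",
)

```text
clock: 21.18
position: [580.0, -5.0, 64.9]
tcp_rot: [[-1.0, -0.0, -0.001], [-0.0, 1.0, 0.001], [0.001, 0.001, -1.0]]
ft_force: [-1.3, 1.1, -4.3]
grip_width: 31.2
gripper_force: 51.7
```

```bash
python3 f.py
```

```text
21.575 pos [580.44  -5.43  65.  ] F [-1.41  1.35 -4.14] tilt [0.0006 0.0003] w 31.078199827494768
```

Middle pad: the push was only about 1.9 N when the foot landed, so this looks like the perished one. The right pad already reads about 3 N at z 65, which points to sound.

Scaled: 1 mm is 0.04, 1.5 mm is 0.06.

Emit:
creep_tool(
  ticks="0 0 0.02 0 0 0\n0 0 0.04 0 0 0\n0 0 0.06 0 0 0\n0 0 0.06 0 0 0",
)

```text
clock: 22.08
position: [580.4, -5.6, 63.3]
tcp_rot: [[-1.0, 0.0, 0.0], [0.0, 1.0, 0.0], [-0.0, 0.0, -1.0]]
ft_force: [-1.5, 1.7, -4.1]
grip_width: 30.8
gripper_force: 51.8
```

```bash
python3 f.py
```

```text
22.475 pos [580.42  -5.59  63.33] F [-0.62  2.07 -3.73] tilt [0.0004 0.    ] w 30.69136409558591
```

Emit:
creep_tool(
  ticks="0 0 0.016 0 0 0\n0 0 0.028 0 0 0",
)

```text
clock: 22.72
position: [580.4, -5.6, 62.9]
tcp_rot: [[-1.0, 0.0, 0.0], [0.0, 1.0, -0.0], [-0.0, -0.0, -1.0]]
ft_force: [-1.3, 2.6, -0.4]
grip_width: 30.6
gripper_force: 52.0
```

```bash
python3 f.py
```

```text
23.125 pos [580.45  -5.62  62.85] F [-1.22  2.09 -1.04] tilt [ 0.0004 -0.    ] w 31.12353846330055
```

Emit:
creep_tool(
  ticks="0 0 0.012 0 0 0\n0 0 0.024 0 0 0",
)

```text
clock: 23.38
position: [580.6, -5.7, 62.6]
tcp_rot: [[-1.0, 0.0, 0.0], [0.0, 1.0, -0.0], [-0.0, -0.0, -1.0]]
ft_force: [-1.7, 3.1, 3.8]
grip_width: 30.8
gripper_force: 52.4
```

```bash
python3 f.py
```

```text
23.775 pos [580.56  -5.67  62.51] F [-3.03  2.84  4.5 ] tilt [ 0.0006 -0.0001] w 30.9045453279648
```

Right pad: push about 3.5 N at foot contact, sound. Back to the middle pad.

Scaled: 107.6 mm is 4.304, 3 mm is 0.12.

Emit:
creep_tool(
  ticks="0 0 -0.32 0 0 0\n0 0 -1 0 0 0\n0.12 0.6 -1.2 0 0 0\n0.36 1.8 -1.2 0 0 0\n0.64 3.2 -1.2 0 0 0\n0.832 4.08 -1.2 0 0 0\n0.884 4.304 -1 0 0 0\n0.884 4.304 -0.6 0 0 0\n0.884 4.304 -0.32 0 0 0\n0.884 4.304 -0.16 0 0 0\n0.884 4.304 -0.08 0 0 0\n0.884 4.304 -0.08 0 0 0",
)

```text
clock: 25.28
position: [558.2, 101.5, 63.9]
tcp_rot: [[-1.0, 0.001, -0.0], [0.001, 1.0, -0.0], [0.0, -0.0, -1.0]]
ft_force: [-0.7, -0.4, -4.5]
grip_width: 30.7
gripper_force: 51.5
```

```bash
python3 f.py
```

```text
25.675 pos [558.49 101.84  64.26] F [-0.87 -0.88 -5.52] tilt [ 0.0008 -0.0003] w 30.75620459923821
```

Emit:
creep_tool(
  ticks="0 0 0.028 0 0 0\n0 0 0.06 0 0 0\n0 0 0.088 0 0 0\n0 0 0.088 0 0 0",
)

```text
clock: 26.18
position: [558.5, 101.9, 62.1]
tcp_rot: [[-1.0, 0.0, 0.0], [0.0, 1.0, -0.0], [-0.0, -0.0, -1.0]]
ft_force: [-0.9, -1.1, -2.7]
grip_width: 30.4
gripper_force: 51.8
```

```bash
python3 f.py
```

```text
26.575 pos [558.48 101.95  62.08] F [-0.65 -1.16 -2.36] tilt [ 0.0007 -0.0001] w 30.806889300416977
```

Emit:
creep_tool(
  ticks="0 0 0 0 0 0\n0 0 0 0 0 0\n0 0 0 0 0 0\n0 0 0 0 0 0\n0 0 0 0 0 0",
  finger_gap=70,
)

```text
clock: 27.2
position: [558.2, 102.0, 61.8]
tcp_rot: [[-1.0, 0.0, 0.0], [0.0, 1.0, 0.0], [-0.0, 0.0, -1.0]]
ft_force: [0.3, -0.6, 0.1]
grip_width: 69.8
gripper_force: 0.0
```

Emit:
creep_tool(
  ticks="0 0 -0.4 0 0 0\n0 0 -1.4 0 0 0\n0 0 -3 0 0 0\n0 -1.2 -4.8 0 0 0\n0 -2.8 -6 0 0 0\n0 -4.8 -6 0 0 0\n0 -7 -6 0 0 0\n0 -9.2 -6 0 0 0\n0 -11.2 -6 0 0 0\n0 -12.8 -6 0 0 0\n0 -13.6 -6 0 0 0\n0 -13.6 -6 0 0 0",
)

```text
clock: 28.7
position: [558.1, -238.6, 212.0]
tcp_rot: [[-1.0, 0.002, 0.0], [0.002, 1.0, 0.0], [-0.0, 0.0, -1.0]]
ft_force: [0.7, 1.0, -0.1]
grip_width: 69.6
gripper_force: 0.0
```

```bash
python3 - <<'E'
from st import *
t=robot.grab_frame('top');d=robot.grab_frame('side')
cv2.imwrite('pics/t4.png',t);cv2.imwrite('pics/s4.png',d)
R_=lambda a,k:cv2.resize(a,None,fx=k,fy=k,interpolation=cv2.INTER_CUBIC)
cv2.imwrite('pics/v4.png',np.hstack([R_(t[150:230,195:275],5),R_(d[105:185,250:330],5)]))
for z,n in((32.5,'bot'),(102,'top')):print(n,(proj(PT,[558.3,102,z])-[195,150]+.5)*5-.5,(proj(PS,[558.3,102,z])-[250,105]+.5)*5-.5)
E
```

```text
28.7 [ 558.08 -238.57  211.98] F [ 0.74  1.   -0.15] w 69.61836677075016 0.0
[[-0.9999982340580337, 0.0018634201920375683, 0.00024402049482154746], [0.0018635053170293645, 0.9999982027431844, 0.0003490821308901961], [-0.0002433695695626118, 0.0003495362479209875, -0.9999999092978279]] [-0.57  0.15  1.77  0.    1.22 -2.14]
bot [182.79 197.34] [214.13 213.83]
top [151.14 183.3 ] [209.94 121.17]
```

View pics/v4.png

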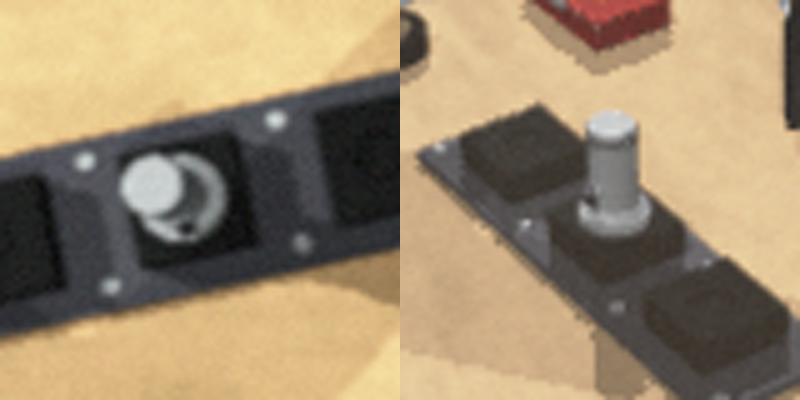

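The tester stands upright on the middle pad. Its grip top is at (152,184) against a predicted (151,183), and its foot is centred on the core at about (181,197). The gripper is well clear, so I'm handing in.

```bash
python3 -c "
from rig import robot
print(robot.sign_off())"
```

```text
the job is handed in; nothing more can be done
None
```

I tested all three pads in order, found the middle one perished (about 1.9 N pin push at foot contact, against about 4.1 N left and 3.5 N right), left the tester standing upright and centred on it, and handed the job in at about 29 s; no verdict was shown.

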